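# Change over to the next seed lot at the sowing bench

### The job

Only one seed lot may stand open at a time. First press the raised lid of the wide seed box down past flush so that it latches and stays shut, then press the shut lid of the small seed box in and let go so that it springs open. Check each lid after letting go, and press it again if it did not take.

Things in the scene. Friction and masses are not known exactly. Their poses are not given: they have to be found in the camera images.
- wide_lid (a joint): Lid angle, rad, of the wide box: white box 180 wide, 130 deep, 70 mm high with inset grey lid. 0 = shut, flush; 0.5 = open (starts so); -0.09 = pushed in to its rigid stop. Hinge along the far side, 67 mm above the bench; free edge, 116 mm from it, faces the robot. Push-push: pushed in to the stop and let go, an open lid stays shut, a shut one springs open; pushed less, it goes back as it was.
- wide_lid_pad (a point): Centre of the top of the round dark press pad (36 mm across, 3 high) on the wide lid, midway along it, 85 mm from the hinge, 31 from the free edge. Moves with the lid: z normal to it, x towards the hinge, y along it; hinge at x = 85, z = -6 mm. Shut: 73 mm above the bench; at the stop 8 lower; open: 40 higher, 13 nearer the hinge. Springs back with 2 to 5 N here.
- small_lid (a joint): The same for the small box: only 95 mm wide, else same make, depth, height, lid length, hinge, spring and push-push latch. It starts shut (0). Let go after a push to its stop, it rises to 0.5 within 1 s. The third white box with a grey lid has a knob and no press pad: not wanted.
- small_lid_pad (a point): Centre of the top of the round press pad on the small box's lid: same pad size, same place on the lid (85 mm from the hinge, 31 from the free edge), same axes; 73 mm above the bench when shut.
There are look-alikes about, which are no part of the job. Leave any purple or turquoise look-alike of the part that bears small_lid alone. Leave any red look-alike of the part that bears wide_lid alone.

How it is judged (in metres and radians):
On the way, in this order (a step that is already met when the one before it is completed fails the run):
1. the wide box is shut, flush, while the small one is shut too (value of joint wide_lid between -0.04 and 0.04 rad and value of joint small_lid below 0.15 rad), for 0.3 s.
2. the small box has sprung open while the wide one is shut (value of joint small_lid above 0.4 rad and value of joint wide_lid between -0.04 and 0.04 rad), for 0.2 s.
At the end, for the whole second after the job is handed in: The wide box's lid is latched shut, flush to within 0.04 rad, and the small box's lid stands open by more than 0.4 rad and at rest (all of step 2 and velocity of joint small_lid between -0.1 and 0.1 rad/s); the robot touches nothing.
It also fails if it takes over 48 s, if anything falls off the work surface, if the arm or the gripper's body presses on something with over 40 N, if the wrist force passes 120 N, or if a joint passes its speed limit or range.

### The arm

A 7-joint arm with a two-finger parallel gripper is mounted at the origin on the work surface. World frame = base frame: x ahead of the robot, y to its left, z up, the work surface at z = 0. Lengths are in mm, angles in rad, forces in N, time in s.
With the tool pointing down it reaches from about 400 to 850 mm from the base axis. Payload 4.4 kg.
Tool frame: the origin (TCP) lies at the very end of the fingers, on their centre line; the grasp point (between the pads) lies 19 mm behind it; z points along the fingers, y is the direction in which the jaws open and shut (so a half turn about z gives the same grasp; the last joint's range is limited). The gripper opens to 94 mm and grips with 3 to 60 N. Pads are 16 mm wide; open, the fingers measure 119 mm over their backs; the gripper's body (75 mm by 177 mm) begins 78 mm behind the grasp point.
Start: joints at [-1.322, 0.628, 0.038, 1.517, -0.027, 0.996, -0.02], TCP at [201.232, 618.081, 205.478] pointing down, gripper open.
Joint ranges: [-3.06, 3.06], [-0.37, 2.12], [-1.25, 1.32], [0.18, 2.47], [-1.1, 4.24], [0.23, 1.98], [-2.94, 2.94]. Speed limits (rad/s): [2.57, 2.57, 3.14, 3.14, 3.14, 3.14, 3.14].

### API

Orientations are given as a 3x3 rotation matrix whose columns are the frame's x, y, z axes.
In Python, from cell import bot gives the robot as it stands. Calls block until the motion is done:
- bot.reach(position, orientation): joint-space move of the TCP to a pose.
- bot.move_l(position, rotation=None, vel=150, max_force=None): straight line of the TCP; rotation=None keeps the orientation; vel is the mean speed in mm/s. With max_force (N) it stops when the force on the tool has changed by that much, and returns True; else False.
- bot.move_j(angles): joint-space move.
- bot.set_gripper(opening, effort=None): finger opening in mm; effort is the grip in N (None keeps the last); returns when the fingers have stopped.
- bot.pause(seconds).
- bot.solve_ik(position, orientation): joint angles nearest the present ones, or None.
- bot.get_obs(): the state.
- bot.grab_frame(name): name is "scene" or "top" or "wrist"; returns a dict with "pixels" (420x560x3 uint8, red, green, blue), "K" (3x3 intrinsics, pixels), "R" (3x3) and "t" (3): a world point X has camera coordinates R X + t. Camera axes: x right, y down, z forward; pixel columns grow to the right and rows downward; lengths in mm; the calibration is good to about 2 mm. The wrist camera is an equidistant fisheye: a pixel r from the principal point sees the ray r / f radians off the axis. A picture is of the moment at which its call begins. There is no depth.
A pose or a line that the arm cannot do raises bot.Unreachable and nothing moves.
- bot.hand_in(): hands the job in, once; it reports no verdict.
The state is a dict: "clock": time; "joint_pos": joint angles; "joint_velocities": joint speeds; "tau": joint torques, N m; "ee_pos": TCP position; "eef_rot": TCP orientation; "ft_force": force on the tool from outside, world axes, zero at the start; "moment": the same for the moment, N m; "width": finger opening in mm.
Only numpy, scipy, OpenCV 4.12 (cv2) and the standard library are available. Lean on these libraries where they do the work, as an engineer would, in place of code of your own. Each camera call takes 0.05 s, during which the arm holds its last target.

## Working session

There is one attempt and no reset: what is moved stays moved. The work goes in short steps, each a Python script; the robot and the scene stay as the last script left them, time stands still between calls to the robot, and variables do not carry over. Pictures are saved under pics/ and viewed, and the job is handed in when it is done.

```bash
mkdir -p pics; ls; python3 - <<'E'
from cell import bot
import cv2
for n in ["scene","top","wrist"]:
    f=bot.grab_frame(n); cv2.imwrite(f"pics/{n}0.png",f["pixels"][:,:,::-1])
    print(n,f["K"],f["R"],f["t"])
print(bot.get_obs())
E
```

```text
pics
scene [[401.53393863   0.         276.21235531]
 [  0.         401.53393863 206.33885849]
 [  0.           0.           1.        ]] [[-0.85729681  0.51473512 -0.00948325]
 [ 0.34630319  0.5629458  -0.75044396]
 [-0.38094131 -0.64663729 -0.66086605]] [ 368.29098464 -114.01667219 1438.89255621]
top [[449.30140014   0.         284.79570631]
 [  0.         449.30140014 199.46002613]
 [  0.           0.           1.        ]] [[ 0.0191601  -0.99974699 -0.01178294]
 [-0.9919994  -0.01753816 -0.12501845]
 [ 0.12478017  0.01408404 -0.99208445]] [  17.32247203  442.81472121 1220.59408643]
wrist [[325.1922621    0.         284.31842006]
 [  0.         325.1922621  207.79239551]
 [  0.           0.           1.        ]] [[ 0.30901331  0.95105649 -0.00152185]
 [ 0.92424468 -0.29992368  0.2362574 ]
 [ 0.22423769 -0.07441324 -0.97168932]] [-648.66782774  -24.38814229  390.63893174]
{'clock': 0.15, 'joint_pos': array([-1.32179473,  0.62910331,  0.03846302,  1.51808544, -0.02701927,
        0.99626358, -0.02001005]), 'joint_velocities': array([-0.00156612, -0.00410412, -0.00035505, -0.00376076, -0.00138315,
        0.00050085,  0.00032509]), 'tau': array([ 8.89130624e-04, -5.50090528e+01,  1.14493333e+00, -1.86817271e+01,
       -5.20852790e-02,  2.09905696e-02,  1.10509923e-04]), 'ee_pos': array([201.08400088, 617.62566406, 204.80219021]), 'eef_rot': array([[-9.50848179e-01,  3.09657172e-01, -4.20331086e-04],
       [ 3.09657457e-01,  9.50847325e-01, -1.27426712e-03],
       [ 5.08473627e-06, -1.34179322e-03, -9.99999100e-01]]), 'ft_force': array([-0.0313632 , -0.59858666, -0.33099789]), 'moment': array([ 0.03363052,  0.00189625, -0.01326604]), 'width': 93.66801900924631}
```

View pics/scene0.png

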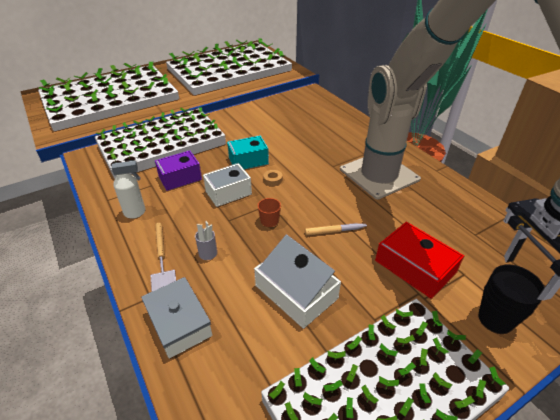

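View pics/top0.png

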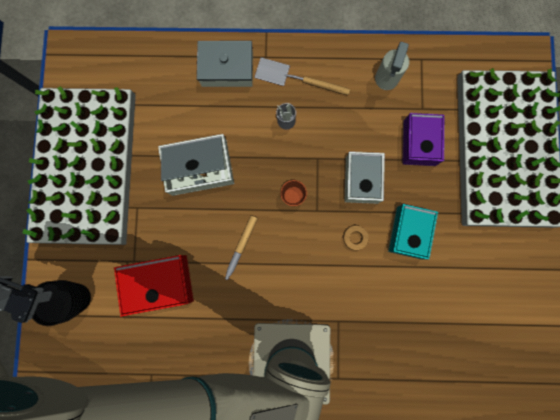

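View pics/wrist0.png

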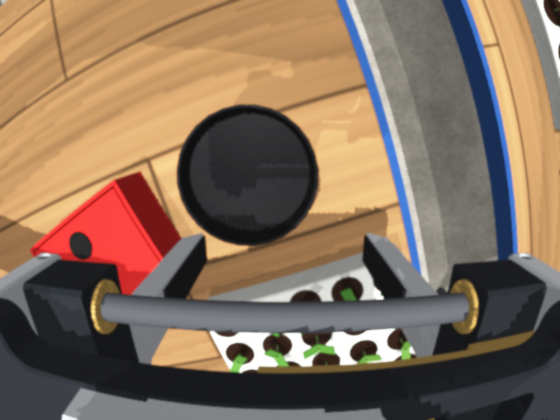

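Candidates in the top image:
- **Wide box:** the white box with its lid raised at (195,163). Red look-alike at (152,288).
- **Small box:** the white box at (365,178). Look-alikes are purple at (425,138) and turquoise at (414,232).
- **Not wanted:** the white box with a knob at (224,60).

By the description I choose (195,163) as wide and (365,178) as small. Next: close crops and measurements.

```bash
cat > h.py <<'E'
import numpy as np, cv2
def ray(f,uv):
    d=np.linalg.inv(f["K"])@np.array([uv[0],uv[1],1.]); R=np.array(f["R"]);t=np.array(f["t"])
    return -R.T@t, R.T@d/np.linalg.norm(d)
def onz(f,uv,z):
    c,d=ray(f,uv); return c+d*(z-c[2])/d[2]
def tri(f1,p1,f2,p2):
    c1,d1=ray(f1,p1);c2,d2=ray(f2,p2)
    s=np.linalg.lstsq(np.stack([d1,-d2],1),c2-c1,rcond=None)[0]
    a=c1+s[0]*d1;b=c2+s[1]*d2
    return (a+b)/2,np.linalg.norm(a-b)
def dark(f,roi,thr=50):
    x0,y0,x1,y1=roi
    m=(f["pixels"][y0:y1,x0:x1].max(2)<thr).astype(np.uint8)
    n,l,s,c=cv2.connectedComponentsWithStats(m)
    return [(c[i]+[x0,y0],s[i,4],s[i,2:4]) for i in range(1,n) if s[i,4]>25]
E
python3 - <<'E'
from cell import bot
from h import *
t=bot.grab_frame("top");s=bot.grab_frame("scene")
for n,f,r in [("wt",t,(150,130,240,200)),("st",t,(340,145,390,210)),("ws",s,(245,230,345,330)),("ss",s,(200,160,255,210))]:
    print(n,dark(f,r))
def crop(f,r): 
    return cv2.resize(f["pixels"][r[1]:r[3],r[0]:r[2],::-1],(400,300),interpolation=cv2.INTER_CUBIC)
a=np.vstack([np.hstack([crop(t,(150,130,240,198)),crop(t,(325,138,405,198))]),np.hstack([crop(s,(240,230,350,330)),crop(s,(195,155,261,205))])])
cv2.imwrite("pics/crop.png",a)
E
```

```text
wt [(array([191.61764706, 164.45098039]), np.int32(102), array([13, 10], dtype=int32))]
st [(array([365.53913043, 185.33043478]), np.int32(115), array([12, 12], dtype=int32))]
ws [(array([300.72131148, 260.48360656]), np.int32(122), array([12, 14], dtype=int32))]
ss [(array([233.3902439 , 173.02439024]), np.int32(41), array([10,  5], dtype=int32))]
```

View pics/crop.png

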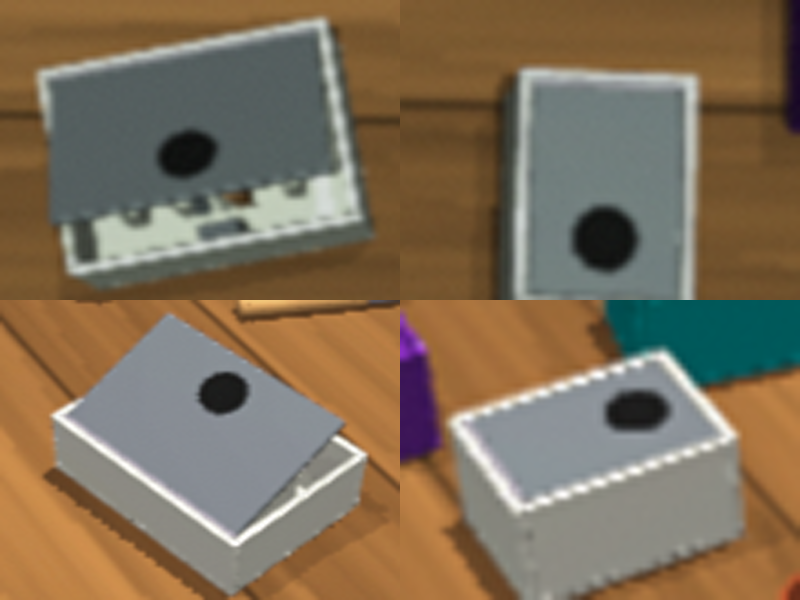

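The crops confirm it. The white wide box has its lid raised and a pad at (192,164), with the hinge on the far side. The white small box is shut with a pad at (365.5,185). Neither has a knob.

```bash
python3 - <<'E'
from cell import bot
from h import *
t=bot.grab_frame("top");s=bot.grab_frame("scene")
for n,a,b in [("wide",dark(t,(150,130,240,200)),dark(s,(245,230,345,330))),("small",dark(t,(340,145,390,210)),dark(s,(200,160,255,210)))]:
    a=a[0][0];b=b[0][0];z=113 if n=="wide" else 73
    print(n,tri(t,a,s,b),onz(t,a,z),onz(s,b,z))
for c in [((159,146.3),(223.1,134.5),(166.9,191.5),(231.5,179)),((348.6,152),(384.4,153.2),(347.8,198.5),(383.5,199.5))]:
    P=[onz(t,p,70)[:2] for p in c]; print(np.round(P,1)); d=P[0]-P[1]
    print("width",np.linalg.norm(d),"near",np.linalg.norm(P[2]-P[3]),"depth",np.linalg.norm((P[0]+P[1]-P[2]-P[3])/2),"yaw",np.degrees(np.arctan2(-d[0],d[1])))
E
```

```text
wide (array([519.95516873, 270.23231672, 112.52108223]), np.float64(0.06684468666750264)) [519.83157002 270.14345054 113.        ] [520.2241444  270.55023413 113.        ]
small (array([ 478.96738795, -191.03752664,   73.04892145]), np.float64(0.6125873245638843)) [ 478.71267463 -190.87351343   73.        ] [ 479.15718129 -191.34401134   73.        ]
[[577.5 371.6]
 [613.4 197.3]
 [453.1 343.4]
 [490.3 170. ]]
width 177.99336382599353 near 177.34652907122455 depth 126.79211523171759 yaw 11.635982048792412
[[ 570.1 -145.9]
 [ 568.3 -242.8]
 [ 442.7 -143.9]
 [ 441.7 -239.4]]
width 96.949478693886 near 95.42051699144925 depth 127.04229185904887 yaw -1.0258326934130106
```

Pad heights triangulate to 112.5 and 73.0 mm against the expected 113 and 73. Box widths come out at 178 and 96 mm, and the two views agree to within 1 mm. Now pressing the wide lid along its arc.

```bash
cat >> h.py <<'E'
def down(yawdeg):
    a=np.radians(yawdeg);c,s=np.cos(a),np.sin(a)
    return np.array([[-c,-s,0],[-s,c,0],[0,0,-1.]]).T@np.diag([1,1,1.]) if False else np.array([[-c,-s,0],[-s,c,0],[0,0,-1.]])
def arc(shut,yawdeg,th):   # pad centre at lid angle th
    a=np.radians(yawdeg);u=np.array([np.cos(a),np.sin(a),0]);z=np.array([0,0,1.])
    h=shut+85*u-6*z
    return h+u*(-85*np.cos(th)+6*np.sin(th))+z*(85*np.sin(th)+6*np.cos(th))
E
python3 - <<'E'
from cell import bot
from h import *
yw=12; a=np.radians(yw);u=np.array([np.cos(a),np.sin(a),0])
shut=np.array([520,270.2,73])-np.array([*(13*u[:2]),0])
R=down(yw); print(np.linalg.det(R),R@R.T.round(3)[0], arc(shut,yw,.5))
bot.set_gripper(0)
P=arc(shut,yw,.5)
bot.reach(P+[0,0,80],R)
o=bot.get_obs();print(o["clock"],o["ee_pos"],o["width"])
print(bot.move_l(P+[0,0,12]))
f0=bot.get_obs()["ft_force"]
for th in [.5,.35,.2,.05,-.04]:
    r=bot.move_l(arc(shut,yw,th),vel=60,max_force=25); o=bot.get_obs(); print(th,r,o["ee_pos"],o["ft_force"]-f0)
    if r: break
if not r:
    r=bot.move_l(arc(shut,yw,-.09)-[0,0,6],vel=25,max_force=15); o=bot.get_obs(); print("stop",r,o["ee_pos"],o["ft_force"]-f0)
print(o["clock"])
f=bot.grab_frame("scene"); cv2.imwrite("pics/press1.png",f["pixels"][:,:,::-1])
E
```

```text
1.0 [ 9.99873985e-01 -1.17067333e-04  0.00000000e+00] [520.27587232 270.25863847 113.01666615]
3.4917 [519.69985651 271.69609426 193.04905469] 0.24898603461984797
False
0.5 False [520.96991197 270.94230477 113.41222704] [1.7380094  0.82469497 0.56293505]
0.35 False [514.17465425 268.93001272 101.64821979] [1.30451879 2.09679201 2.19408667]
0.2 False [509.94480892 267.89304958  89.6380019 ] [ 0.81257094 -0.38132071  1.79678504]
0.05 False [507.73184796 267.44665491  77.28748062] [0.46963567 0.06691827 2.29124177]
-0.04 False [507.24728195 267.36600227  69.82238705] [0.51978243 0.26302351 3.62423296]
stop True [507.31716021 267.4180314   65.60097308] [-1.5344227  -1.5293457   8.73758318]
6.1333
```

View pics/press1.png

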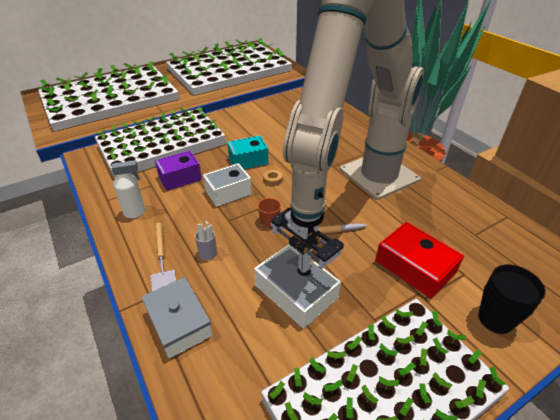

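The press stopped at z = 65.6 mm, which is about the rigid stop (65), and the picture shows the gripper at (303,265) with the lid down. Letting go and checking.

```bash
python3 - <<'E'
from cell import bot
from h import *
p=bot.get_obs()["ee_pos"]
bot.move_l(p+[0,0,75],vel=100)
print(bot.get_obs()["ee_pos"])
bot.reach(np.array([440,60,190.]),down(5))
t=bot.grab_frame("top");s=bot.grab_frame("scene")
cv2.imwrite("pics/t2.png",t["pixels"][:,:,::-1]);cv2.imwrite("pics/s2.png",s["pixels"][:,:,::-1])
a=dark(t,(150,130,240,200));b=dark(s,(245,230,345,330));print(a,b,bot.get_obs()["clock"])
for x in a:
  for y in b: print(tri(t,x[0],s,y[0]))
E
```

```text
[506.72013853 267.06763941 140.05219638]
[(array([195.53982301, 171.83185841]), np.int32(113), array([12, 12], dtype=int32)), (array([229.28571429, 186.50246305]), np.int32(203), array([11, 30], dtype=int32))] [(array([303.75490196, 268.25490196]), np.int32(102), array([13, 10], dtype=int32))] 8.0833
(array([507.74187283, 267.78522119,  72.81622573]), np.float64(0.1986420021357484))
(array([472.42911433, 196.48621466, -19.5706737 ]), np.float64(27.937412163098355))
```

View pics/s2.png

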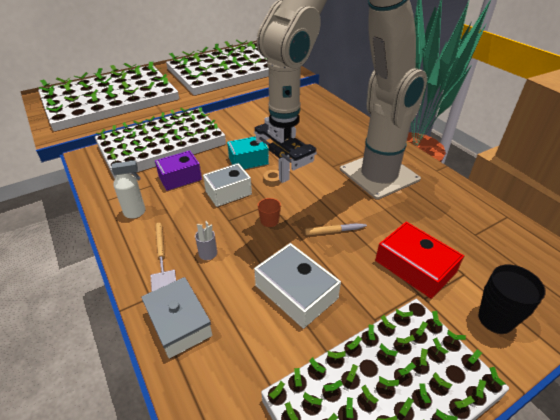

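View pics/t2.png

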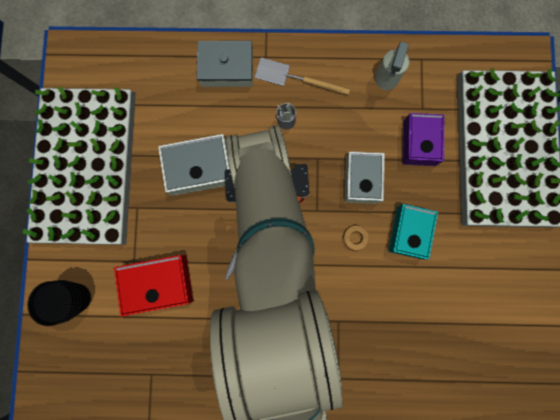

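The wide lid is shut: its pad is at (507.7, 267.8, 72.8), matching the predicted shut position, with the top pixel at (195.5,172). The small lid is still shut. Pressing it now.

```bash
python3 - <<'E'
from cell import bot
from h import *
yw=-0.5; R=down(yw); shut=np.array([478.9,-191.1,73])
bot.reach(shut+[0,0,90],R)
print(bot.move_l(shut+[0,0,10]))
f0=bot.get_obs()["ft_force"]
r=bot.move_l(shut+[0,0,-4],vel=40,max_force=25); o=bot.get_obs(); print(r,o["ee_pos"],o["ft_force"]-f0)
if not r:
    r=bot.move_l(shut+[0,0,-14],vel=25,max_force=15); o=bot.get_obs(); print("stop",r,o["ee_pos"],o["ft_force"]-f0)
bot.move_l(o["ee_pos"]+[0,0,110],vel=150)
bot.reach(np.array([440,40,220.]),down(5)); bot.pause(.5)
t=bot.grab_frame("top");s=bot.grab_frame("scene")
cv2.imwrite("pics/t3.png",t["pixels"][:,:,::-1]);cv2.imwrite("pics/s3.png",s["pixels"][:,:,::-1])
for A,B in [((150,130,225,200),(245,230,345,330)),((345,145,390,210),(200,150,255,210))]:
  for x in dark(t,A):
    for y in dark(s,B): print(x,y,tri(t,x[0],s,y[0]))
print(bot.get_obs()["clock"])
E
```

```text
False
False [ 479.73781268 -191.40358924   69.35963076] [ 1.31184738 -0.67403108  4.24426878]
stop True [ 479.87276899 -191.39926649   65.46019004] [-2.80228143  1.16964756 13.94972259]
(array([195.58035714, 171.79464286]), np.int32(112), array([12, 12], dtype=int32)) (array([303.69306931, 268.28712871]), np.int32(101), array([12, 10], dtype=int32)) (array([507.87092473, 267.7063449 ,  72.6892284 ]), np.float64(0.19501359554577047))
(array([368.13888889, 178.2037037 ]), np.int32(108), array([13, 11], dtype=int32)) (array([229.17307692, 164.19230769]), np.int32(52), array([9, 9], dtype=int32)) (array([ 491.20789192, -191.13626617,  113.24473199]), np.float64(0.1555647675962543))
13.0167
```

View pics/s3.png

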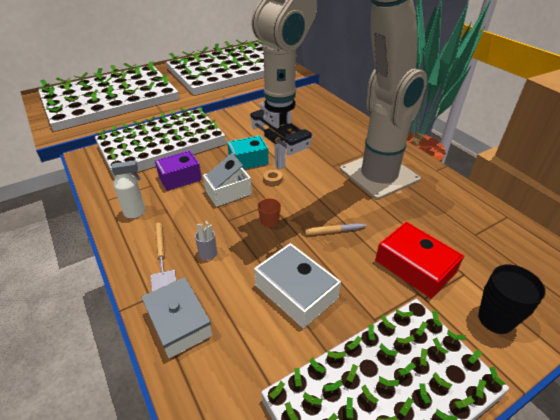

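View pics/t3.png

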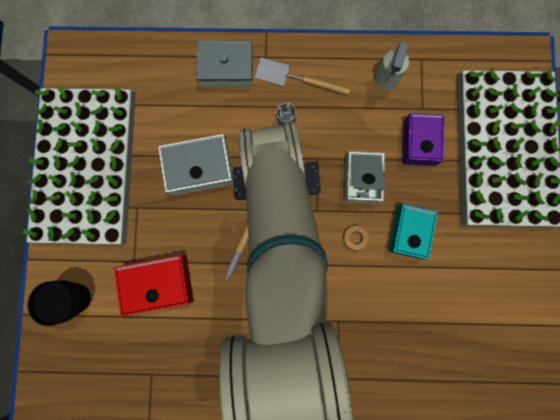

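The small lid stands open: its pad is at z = 113.2, up 40 mm and 12 mm nearer the hinge, at top pixel (368,178). The wide lid's pad is at z = 72.7, so it is shut. The arm is clear of everything.

```bash
python3 - <<'E'
from cell import bot
print(bot.get_obs()["ft_force"]); bot.hand_in()
E
```

```text
[ 0.14890014 -0.39287853 -0.46422604]
the job is handed in; nothing more can be done
```

I pressed the wide lid down along its arc to the rigid stop and let go, and it latched shut. I then pressed the small lid to its stop and let go, and it sprang open. Each lid took on the first press, and I handed the job in at about 13 s of the 48 s allowed.

- **Wide lid:** after the last move its pad was at z = 72.7 mm, against 73 mm when shut and flush.
- **Small lid:** its pad was at z = 113.2 mm, against 113 mm at 0.5 rad open. I checked it once it had had time to rise, from one pair of pictures, so its being at rest was not measured separately.
- **Robot:** it was clear of everything, with a wrist force reading of about 0.6 N, near the 0.7 N it read at the start.

No check failed or disagreed; the two cameras agreed to within 1 mm. The red, purple and turquoise look-alikes and the knobbed box were not touched.

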